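# Catch test blocks from a sample chute in a catch pan

### The arm

A 6-joint arm with a two-finger parallel gripper is mounted at the origin on the work surface. World frame = base frame: x ahead of the robot, y to its left, z up, the work surface at z = 0. Lengths are in mm, angles in rad, forces in N, time in s.
With the tool pointing down it reaches from about 400 to 925 mm from the base axis. Payload 12.5 kg.
Tool frame: the origin (TCP) lies midway between the tips of the shut fingers; the grasp point (between the pads) lies 19 mm behind it; z points along the fingers, y is the line along which they close (so a half turn about z gives the same grasp; the last joint's range is limited). The gripper opens to 95 mm and grips with 3 to 60 N. Pads are 20 mm wide; open, the fingers measure 119 mm over their backs; the gripper's body (75 mm by 180 mm) begins 59 mm behind the grasp point.
Start: joints at [1.201, 0.491, 1.559, -0, 1.092, -0.106], TCP at [162.952, 603.402, 214.661] pointing down, gripper open.
Joint ranges: [-3.1, 3.1], [-0.84, 2.19], [0.05, 2.79], [-1.13, 4.28], [0.06, 2.93], [-2.69, 2.69]. Speed limits (rad/s): [2.22, 2.22, 2.79, 3.14, 3.14, 3.14].

### API

Orientations are given as [roll, pitch, yaw] about the fixed x, y, z axes, in that order (R = Rz(yaw) Ry(pitch) Rx(roll)).
In Python, from cell import state, viewer, env, models gives the robot as it stands. The module is installed in compiled form; this text tells all that it offers.
- The arm moves only by the tool arm_command, never from a script. Its argument "rows" is a list of rows, each a list of 2 entries, a list of its own where there are three numbers: the shift along the tool's x, y, z normalised to -1 to 1, where 1 is 0.25 m, then the turn about the tool's z normalised to -1 to 1, where 1 is pi rad. A call has exactly 5 rows; each row shifts and turns the commanded pose from where the row before left it, along the tool's axes as they then stand; what a row does not reach is not made up. A row lasts 1/10 s, in which the tool goes at most 50 mm and 8.59 degrees, less where a joint would pass 70% of its speed; a pose out of reach is approached as far as the arm can. A call with a number of a shift or a turn outside -1 to 1 is refused whole. A call with a gripper value outside its range is refused whole. "claw" is the opening, from 0 (shut) to 1 (fully open), set as the call begins (left out, the last holds). The fingers move at their own pace and stop on an object; the grip force is fixed at half the most. Time passes only in rows, so rows that do not move let the fingers close, or fill a call up. It gives the time, the measured TCP pose, the force, the opening and the grip force at its end, in the units of the state.
- state(): the state, without advancing time (a new reading comes with each control period).
- viewer.read_camera(name): name is "scene" or "top" or "wrist"; returns (picture, depth): 384x512x3 uint8, red, green, blue; 384x512 float32, mm along the optical axis (not along the pixel's ray), 0 where there is no reading.
- viewer.get_calibration(name): a dict with "camera_matrix" (3x3 intrinsics, pixels), "dist_coeffs" ([k1, k2, p1, p2, k3] as OpenCV has them; the pictures are not rectified), "world_to_cam" (4x4, takes a point from world to camera coordinates). Camera axes: x right, y up, looking along -z (the intrinsics and any distortion apply to the point x, -y, -z); pixel columns grow to the right and rows downward; lengths in mm; the calibration is good to about 2 mm. A picture is of the moment at which its call begins: read the wrist's pose just before it. get_calibration takes no time and is no camera call; for the wrist camera it gives the pose at the moment of the call.
- env.job_done(): hands the job in; it is judged then, once.
Trained networks look in the newest picture that a camera, given by its name, has taken for a name from the list of things; names that differ only in an ending like _2 or _b are one class to them, and where a whole thing is asked for, a point or a joint stands for the part that bears it (a point fixed in the world has none). Each returns a list of dicts, best first, with "confidence" (0 to 1); they miss things now and then, are a little off and sometimes report something else, mostly with a low value. They report only what shows in the picture. A call takes as long as a camera call. They do not tell look-alikes from the thing itself.
- models.search_frame(camera, label): "position" ([x, y, z] in mm, in world coordinates, good to about 4 mm: the middle of the surface that is visible of it).
- models.mark_of(camera, label): "position" ([x, y, z] in mm, in world coordinates, good to about 4 mm: a listed point, or the origin of a listed thing).
The state is a dict: "t": time; "joints": joint angles; "qvel": joint speeds; "tau": joint torques, N m; "eef_pos": TCP position; "tcp_rot": TCP orientation; "ft_force": force on the tool from outside, world axes, zero at the start; "moment": the same for the moment, N m; "opening": opening from 0.0 (shut) to 1.0 (fully open); "grip_force": force on a finger pad.
Only numpy, scipy, OpenCV 4.12 (cv2) and the standard library are available. Lean on these libraries where they do the work, as an engineer would, in place of code of your own. Each camera call takes 0.05 s, during which the arm holds its last target. There are 200 camera calls.

### The job

Three mortar test blocks wait behind the spring-loaded gate of the tilted steel chute. Slide the handled steel pan under the chute's lip, push the gate's paddle back with the pan and hold it there until all three blocks have slid into the pan; then set the loaded pan down in the middle of the sheet of paper and let go, with no block lost, the gate sprung shut again, and the other containers on the bench left undisturbed.

Things in the scene. Friction and masses are not known exactly. Their poses are not given: they have to be found in the camera images.
- pan: open sheet-steel pan, 160 mm (its x) by 120 mm (its y) outside, 65 mm high, walls and floor 4 mm, about 0.35 kg empty, loose on the bench. Origin at the centre of the tray's underside, z up. A light wooden bar handle sticks out of the middle of its -x end; the plain +x end goes under the chute and against the paddle
- pan_grip (a point): point in the pan's handle, a straight bar along the pan's x, 16 mm wide (y), 24 mm tall (41 to 65 mm above the pan's underside), from the tray wall (pan x = -80 mm) to its free end (pan x = -160 mm). The point is the middle of the bar's section at pan x = -125 mm, 53 mm up
- chute: fixed steel chute on posts, 52 mm wide inside, floor 235 mm long sloping 32 degrees, side walls 26 mm, high end 270 mm up. Origin on the bench (z = 0) straight below the middle of its lower lip, which is 120 mm up; x points level from the lip to the high end (blocks slide out along -x), y across, z up. Blocks land 0 to 140 mm in front of the lip (chute x = 0 to -140 mm)
- chute_lip (a point): middle of the chute's lower lip, 120 mm above the bench. The space under it is free: the chute's feet and posts begin 33 mm behind it (chute x = 33 mm), 35 mm and more to either side
- paddle (a joint): travel in m of gate and paddle, one aluminium piece on a guide sloping 45 degrees down and back under the chute: 0 = gate up (shut), 0.045 = end stop, gate fully down. Pushing the paddle level by d along the chute's +x moves this by 1.41 d. It lets the blocks go at about 0.025 to 0.035. A spring shuts it when released; pushing it with the pan takes 10 to 15 N
- paddle_face (a point): middle of the paddle's front face (facing the chute's -x), an upright plate 70 mm wide and 60 mm tall that hangs under the lip. Shut: 12 mm in front of the lip (chute x = -12 mm), plate from 40 to 100 mm above the bench; at the end stop: chute x = +20 mm, plate from 8 to 68 mm above the bench
- block0: grey cast mortar block 60 x 40 x 30 mm with 4 mm rounded edges, about 110 g (varies). Origin at the centre of one 60 x 40 face, its x axis along the 60 mm length and z (30 mm) into the block. It starts loose in the chute, lengthwise and in line, number 1 counted from the gate
- block1: grey cast mortar block 60 x 40 x 30 mm with 4 mm rounded edges, about 110 g (varies). Origin at the centre of one 60 x 40 face, its x axis along the 60 mm length and z (30 mm) into the block. It starts loose in the chute, lengthwise and in line, number 2 counted from the gate
- block2: grey cast mortar block 60 x 40 x 30 mm with 4 mm rounded edges, about 110 g (varies). Origin at the centre of one 60 x 40 face, its x axis along the 60 mm length and z (30 mm) into the block. It starts loose in the chute, lengthwise and in line, number 3 counted from the gate
- sheet: plain white sheet of paper 148 mm (x) by 210 mm (y) lying flat and fixed on the bench, of no noticeable thickness. Origin at its centre
- tub: white plastic jar with a white cap, 90 mm across, 75 mm high. Bystander, loose, origin at the centre of its underside. Not part of the job
- bottle: amber bottle with a black cap, 60 mm across, 150 mm high. Bystander, loose, origin at the centre of its underside. Not part of the job
- jar: grey plastic jar with a black cap, 76 mm across, 85 mm high. Bystander, loose, origin at the centre of its underside. Not part of the job
Mind the look-alikes: they are no part of the job. What is shaped like the block0 but purple or turquoise is not meant.

How it is judged (in metres and radians):
On the way:
1. all three blocks are in the pan while the pan still holds the paddle pushed back (paddle travel over 20 mm) (x of block0 in the frame of pan between -0.078 and 0.078 m and y of block0 in the frame of pan between -0.058 and 0.058 m and z of block0 in the frame of pan between -0.005 and 0.085 m and x of block1 in the frame of pan between -0.078 and 0.078 m and y of block1 in the frame of pan between -0.058 and 0.058 m and z of block1 in the frame of pan between -0.005 and 0.085 m and x of block2 in the frame of pan between -0.078 and 0.078 m and y of block2 in the frame of pan between -0.058 and 0.058 m and z of block2 in the frame of pan between -0.005 and 0.085 m and value of joint paddle above 0.02 m and x of paddle_face in the frame of pan between 0.06 and 0.1 m), for 0.2 s.
At the end, for the whole second after the job is handed in: the pan stands upright on the bench, at rest, its tray's centre within 40 mm of the sheet's centre; all three blocks lie at rest inside the pan; the gate has sprung shut (paddle travel under 6 mm) (x of block0 in the frame of pan between -0.078 and 0.078 m and y of block0 in the frame of pan between -0.058 and 0.058 m and z of block0 in the frame of pan between -0.005 and 0.085 m and x of block1 in the frame of pan between -0.078 and 0.078 m and y of block1 in the frame of pan between -0.058 and 0.058 m and z of block1 in the frame of pan between -0.005 and 0.085 m and x of block2 in the frame of pan between -0.078 and 0.078 m and y of block2 in the frame of pan between -0.058 and 0.058 m and z of block2 in the frame of pan between -0.005 and 0.085 m and horizontal distance between pan and sheet below 0.04 m and height (world z) of pan below 0.008 m and angle between pan's own z axis and vertical below 0.06 rad and linear speed of pan below 0.02 m/s and linear speed of each of block0, block1, block2 below 0.03 m/s and value of joint paddle below 0.006 m); the robot touches nothing.
It fails at once if the tub is moved by more than 30 mm (distance of tub from where it was at the start of the episode above 0.03 m).
It fails at once if the bottle is moved by more than 30 mm (distance of bottle from where it was at the start of the episode above 0.03 m).
It fails at once if the jar is moved by more than 30 mm (distance of jar from where it was at the start of the episode above 0.03 m).
It also fails if it takes over 54 s, if anything falls off the work surface, if the arm or the gripper's body presses on something with over 40 N, if the wrist force passes 120 N, or if a joint passes its speed limit or range.

## Working session

There is one attempt and no reset: what is moved stays moved. The work goes in short steps, Python scripts to look and compute and a tool call to move; the robot and the scene stay as the last step left them, time stands still between calls to the robot, and variables do not carry over. Pictures are saved under pics/ and viewed, at most 10 in all, crops included, and the job is handed in when it is done.

Besides the shell and the picture viewer there is one more tool, called after "Emit:" as name(argument=value, ...) on one line, values as JSON. arm_command: Moves the arm, as the interface text tells. Scaled input: -1 to 1 covers 0.25 m each way for a shift and pi rad each way for a turn. Its arguments: {"type":"object","properties":{"rows":{"type":"array","items":{"type":"array"}},"claw":{"type":"number"}},"required":["rows"]}

```bash
mkdir -p pics
cat > h.py <<'E'
import numpy as np, cv2
from cell import state, viewer, env, models
E
python3 - <<'E'
from h import *
s=state(); print(s)
ims=[]
for c in ("top","scene"):
    p,d=viewer.read_camera(c); ims.append(p[:,:,::-1]); np.save(f"pics/{c}_d.npy",d)
    cv2.imwrite(f"pics/{c}0.png",cv2.resize(p[:,:,::-1],(800,600)))
    for l in ("pan","pan_grip","chute","chute_lip","paddle_face","sheet","tub","bottle","jar","block0"):
        print(c,l,[(np.round(r["position"]).tolist(),round(r["confidence"],2)) for r in models.mark_of(c,l)][:4])
    print(viewer.get_calibration(c))
E
```

```text
{'t': 0.0, 'joints': array([ 1.20138593e+00,  4.91538794e-01,  1.55948986e+00, -2.02901789e-05,
        1.09172918e+00, -1.05590939e-01]), 'qvel': array([ 0.00016463, -0.0001902 , -0.00151832, -0.00010277, -0.00320648,
       -0.00064625]), 'tau': array([ 3.08486648e-03, -6.12647009e+01, -2.58176583e+01,  6.93307095e-02,
        4.82299842e-02, -1.47752353e-04]), 'eef_pos': array([162.85935767, 603.12584154, 214.06074569]), 'tcp_rot': array([-3.14043207e+00, -1.04908931e-04,  2.87778250e+00]), 'ft_force': array([-0.27954088,  0.21897045, -0.11575054]), 'moment': array([0.01109778, 0.0073917 , 0.00303716]), 'grip_force': 0.0, 'opening': 0.9998932447381697}
top pan [([561.0, 95.0, -4.0], 0.75)]
top pan_grip [([572.0, 221.0, 52.0], 0.6)]
top chute [([547.0, -124.0, 4.0], 0.79), ([564.0, 95.0, -5.0], 0.53)]
top chute_lip [([553.0, -121.0, 120.0], 0.67)]
top paddle_face [([549.0, -117.0, 70.0], 0.65)]
top sheet [([529.0, 277.0, -0.0], 0.73), ([570.0, 221.0, 53.0], 0.29)]
top tub [([797.0, 26.0, -1.0], 0.65)]
top bottle [([731.0, 353.0, -0.0], 0.9), ([801.0, 202.0, -4.0], 0.62)]
top jar [(
[... 1391 characters left out ...]
.0, 170.0], 0.75), ([713.0, -117.0, 1.0], 0.69), ([557.0, -148.0, 139.0], 0.67)]
{'camera_matrix': array([[391.52994293,   0.        , 256.85247151],
       [  0.        , 391.52994293, 192.6214815 ],
       [  0.        ,   0.        ,   1.        ]]), 'dist_coeffs': array([-0.04815647,  0.        ,  0.        ,  0.        ,  0.        ]), 'world_to_cam': array([[ 6.86017179e-01,  7.27584978e-01, -7.27879210e-04,
        -4.18780959e+02],
       [-5.54675630e-01,  5.23633250e-01,  6.46639903e-01,
         2.37954679e+02],
       [ 4.70866622e-01, -4.43202345e-01,  7.62795061e-01,
        -1.50731655e+03],
       [ 0.00000000e+00,  0.00000000e+00,  0.00000000e+00,
         1.00000000e+00]])}
```

View pics/top0.png

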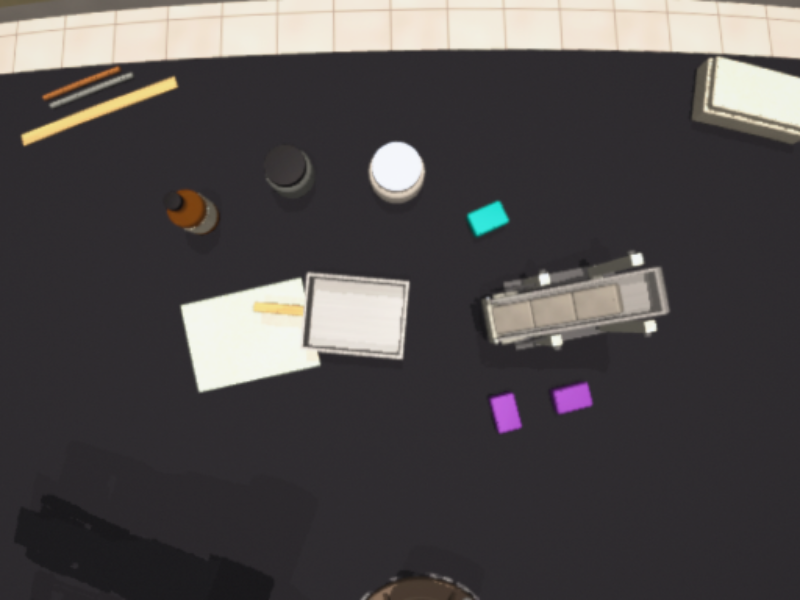

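View pics/scene0.png

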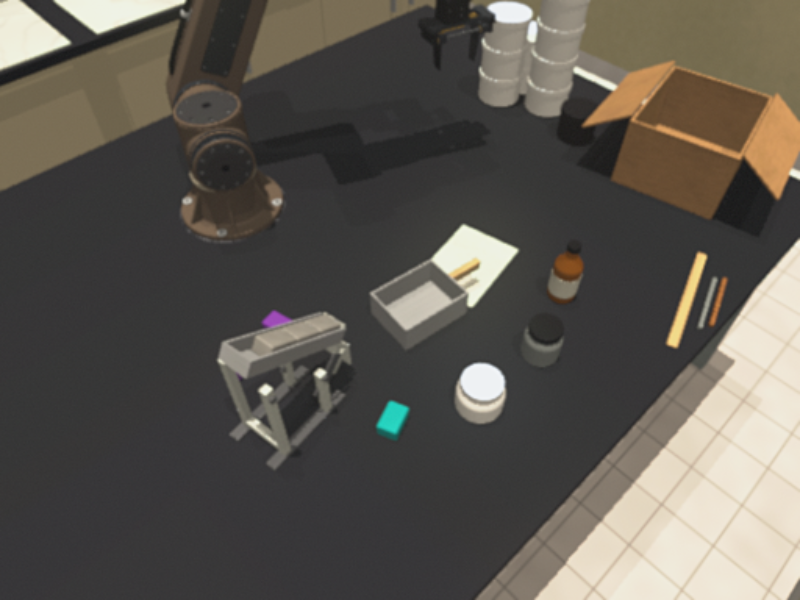

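The top view (800x600) shows the pan tray at (356,315), with its handle at (278,309) lying over the sheet at (250,335). The chute's lip is at (488,320) and its high end at (665,290), with the three grey blocks at (512,317), (553,308) and (597,300).

Look-alikes are purple (506,412), purple (573,397) and turquoise (488,218). Pan candidates are the open tray with the handle at (356,315) and the white box at (750,95). I choose the tray with the handle.

```bash
cat >> h.py <<'E'
def cloud(c,d):
    k=viewer.get_calibration(c); h,w=d.shape
    u,v=np.meshgrid(np.arange(w),np.arange(h))
    n=cv2.undistortPoints(np.stack([u,v],-1).reshape(-1,1,2).astype(np.float64),k["camera_matrix"],k["dist_coeffs"]).reshape(h,w,2)
    P=np.stack([n[...,0]*d,-n[...,1]*d,-d],-1); T=np.linalg.inv(k["world_to_cam"])
    W=P@T[:3,:3].T+T[:3,3]; W[d<=0]=np.nan
    return W
def rect(W,m,n=""):
    q=W[m]; r=cv2.minAreaRect(q[:,:2].astype(np.float32)); print(n,len(q),"rect",np.round(cv2.boxPoints(r)).tolist(),"c",np.round(r[0],1),"size",np.round(r[1],1),"ang",round(r[2],1),"z",np.round(np.nanpercentile(q[:,2],[5,50,95]),1))
    return r
E
python3 - <<'E'
from h import *
p,_=viewer.read_camera("top"); d=np.load("pics/top_d.npy"); W=cloud("top",d)
x,y,z=W[...,0],W[...,1],W[...,2]
box=lambda a,b,c,e:(x>a)&(x<b)&(y>c)&(y<e)
rect(W,box(480,650,0,175)&(z>50)&(z<75),"pan rim")
rect(W,box(530,620,180,260)&(z>45)&(z<75),"handle")
br=p.min(-1)>150
rect(W,box(430,640,140,400)&(z<12)&br,"sheet")
rect(W,box(490,640,-400,-90)&(z>90),"chute")
for lo in range(100,280,20):
    m=box(490,640,-400,-90)&(z>lo)&(z<lo+20)
    if m.sum()>10: print(lo,m.sum(),np.round(W[m].mean(0),1), np.round(W[m].min(0)),np.round(W[m].max(0)))
m=box(400,900,-50,400)&(z>20)
c=np.argwhere(m)
cv2.imwrite("pics/crop.png",cv2.resize(cv2.imread("pics/top0.png")[230:430,160:700],None,fx=1.48,fy=1.48,interpolation=2))
E
```

```text
pan rim 448 rect [[493.0, 19.0], [613.0, 7.0], [630.0, 169.0], [510.0, 182.0]] c [561.6  94.2] size [163.1 120.3] ang 84.0 z [54.7 64.9 67.8]
handle 190 rect [[563.0, 182.0], [579.0, 180.0], [586.0, 251.0], [570.0, 252.0]] c [574.5 216.4] size [70.8 16. ] ang 83.9 z [61.5 64.7 67.6]
sheet 4566 rect [[437.0, 363.0], [489.0, 114.0], [635.0, 145.0], [583.0, 394.0]] c [536.  253.9] size [149.6 254.5] ang 11.8 z [-2.3  1.   4.8]
chute 3894 rect [[487.0, -119.0], [525.0, -335.0], [642.0, -315.0], [604.0, -98.0]] c [ 564.5 -216.9] size [119.3 219.5] ang 10.0 z [116.2 199.2 244.8]
100 167 [ 559.1 -205.1  110.5] [ 504. -312.  100.] [ 632. -110.  120.]
120 261 [ 560.5 -190.7  127.4] [ 504. -312.  120.] [ 631. -107.  140.]
140 410 [ 555.1 -154.5  150.9] [ 520. -312.  140.] [ 633. -105.  160.]
160 506 [ 558.4 -174.4  169.8] [ 525. -312.  160.] [ 633. -128.  180.]
180 553 [ 564.1 -209.   190.4] [ 521. -322.  180.] [ 640. -162.  200.]
200 739 [ 569.9 -247.5  210.5] [ 528. -326.  200.] [ 634. -190.  220.]
220 930 [ 574.6 -273.   230.1] [ 540. -319.  220.] [ 606. -225.  240.]
240 153 [ 576.6 -297.3  248.2] [ 545. -327.  240.] [ 612. -254.  260.]
260 99 [ 580.7 -307.1  264.9] [ 551. -317.  260.] [ 610. -292.  270.]
```

View pics/crop.png

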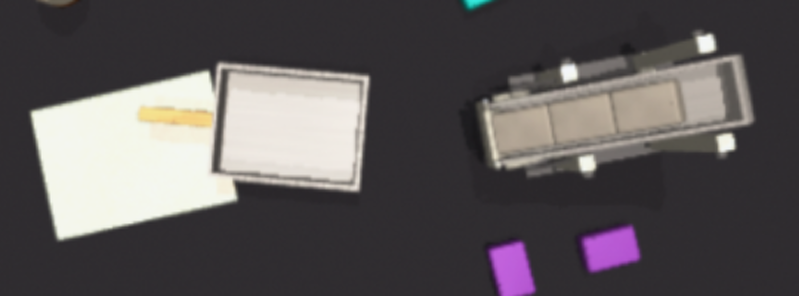

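The crop shows the handle at (175,117), tray at (288,125), sheet corners at about (32,110), (58,240), (208,70) and (237,200), and the chute lip at (490,130). The choice of pan stands. Next I refine the chute axis and the sheet.

```bash
cat >> h.py <<'E'
def delta(tx,ty,tz,yaw_deg):
    s=state(); a=s["tcp_rot"][2]; e=s["eef_pos"]; dx,dy=tx-e[0],ty-e[1]
    X=np.array([np.cos(a),np.sin(a)]); Y=np.array([np.sin(a),-np.cos(a)])
    t=(a-np.radians(yaw_deg)+np.pi)%(2*np.pi)-np.pi
    print("t",round(s["t"],2),"pos",np.round(e,1),"yaw",round(np.degrees(a),2),"d tool mm",np.round([X@[dx,dy],Y@[dx,dy],e[2]-tz],1),"norm",np.round(np.array([X@[dx,dy],Y@[dx,dy],e[2]-tz])/250,4),"turn deg",round(np.degrees(t),2),"norm",round(t/np.pi,4),"F",np.round(s["ft_force"],1),"op",round(s["opening"],3),"g",round(s["grip_force"],1))
E
python3 - <<'E'
from h import *
p,d=viewer.read_camera("top")
for c in ("top","scene"):
    p,d=viewer.read_camera(c); W=cloud(c,d); x,y,z=W[...,0],W[...,1],W[...,2]
    br=p.min(-1)>150
    rect(W,(x>430)&(x<640)&(y>190)&(y<400)&(z<12)&br,c+" sheet")
    for yaw in (-80.5,):
        u=np.array([np.cos(np.radians(yaw)),np.sin(np.radians(yaw))]); v=np.array([-u[1],u[0]])
        for it in range(3):
            o=np.array([550.5,-123]); s=(x-o[0])*u[0]+(y-o[1])*u[1]; t=(x-o[0])*v[0]+(y-o[1])*v[1]
            ht=z-120-s*np.tan(np.radians(32))
            m=(s>-25)&(s<215)&(abs(t)<34)&(ht>15)&(ht<45)
            # centre by bins of extreme lateral
            S,L=[],[]
            for b in np.arange(0,180,15):
                k=m&(s>b)&(s<b+15)
                if k.sum()>20: S.append(b+7.5); L.append((t[k].min()+t[k].max())/2)
            f=np.polyfit(S,L,1); 
            yaw+=np.degrees(np.arctan(f[0])); u=np.array([np.cos(np.radians(yaw)),np.sin(np.radians(yaw))]); v=np.array([-u[1],u[0]])
        print(c,"chute yaw",yaw,"offset at lip",f[1],"min s",np.nanpercentile(s[m],1))
        rect(W,m)
delta(575,218,150,84)
E
```

```text
top sheet 3873 rect [[437.0, 363.0], [479.0, 161.0], [625.0, 192.0], [583.0, 393.0]] c [531.2 277.3] size [149.1 205.6] ang 11.8 z [-2.3  0.7  3.9]
top chute yaw -80.78945650009597 offset at lip -0.23671650727376387 min s -12.556312962381792
 2087 rect [[518.0, -113.0], [552.0, -319.0], [612.0, -310.0], [578.0, -103.0]] c [ 565.  -211.4] size [ 60.4 208.9] ang 9.3 z [148.8 199.7 258.5]
scene sheet 1247 rect [[437.0, 367.0], [479.0, 162.0], [628.0, 193.0], [585.0, 398.0]] c [532.2 280. ] size [151.6 209.5] ang 11.8 z [-3.4 -0.   3.3]
scene chute yaw -79.92467931252249 offset at lip 0.07729899217550534 min s -13.442438375169523
 1248 rect [[516.0, -110.0], [552.0, -319.0], [615.0, -308.0], [579.0, -100.0]] c [ 565.9 -209.4] size [ 64.  211.9] ang 9.8 z [148.7 211.9 262.1]
t 1.3 pos [162.9 603.4 214.7] yaw 164.89 d tool mm [-498.3 -264.7   64.7] norm [-1.9931 -1.0586  0.2586] turn deg 80.89 norm 0.4494 F [ 0.6 -0.4 -0.2] op 1.0 g 0.0
```

Emit:
arm_command(rows=[[[-0.166,-0.088,0],0],[[-0.166,-0.088,0],0],[[-0.166,-0.088,0],0],[[-0.166,-0.088,0],0],[[-0.166,-0.088,0],0]], claw=0.6)

```text
t: 1.8
eef_pos: [335.7, 441.7, 214.8]
tcp_rot: [3.141, 0.0, 2.878]
ft_force: [0.4, -0.4, -0.7]
opening: 0.64
grip_force: 0.0
```

Emit:
arm_command(rows=[[[-0.166,-0.088,0],0],[[-0.166,-0.088,0],0],[[-0.166,-0.088,0],0],[[-0.166,-0.088,0],0],[[-0.166,-0.088,0],0]])

```text
t: 2.3
eef_pos: [507.5, 281.2, 214.8]
tcp_rot: [3.141, 0.0, 2.878]
ft_force: [1.3, 0.4, 0.2]
opening: 0.599
grip_force: 0.0
```

Emit:
arm_command(rows=[[[0,0,0],0.045],[[0,0,0],0.045],[[0,0,0],0.045],[[0,0,0],0.045],[[0,0,0],0.045]])

```text
t: 2.8
eef_pos: [506.3, 282.7, 214.7]
tcp_rot: [3.141, -0.0, 2.165]
ft_force: [0.1, -0.1, 0.4]
opening: 0.603
grip_force: 0.0
```

Emit:
arm_command(rows=[[[0,0,0],0.045],[[0,0,0],0.045],[[0,0,0],0.045],[[0,0,0],0.045],[[0,0,0],0.045]])

```text
t: 3.3
eef_pos: [506.2, 282.8, 214.7]
tcp_rot: [3.141, -0.0, 1.458]
ft_force: [1.2, -0.6, -0.0]
opening: 0.598
grip_force: 0.0
```

```bash
python3 -c "
from h import *
delta(573.4,206,120,84)"
```

```text
t 3.3 pos [506.2 282.8 214.7] yaw 83.55 d tool mm [-68.8  75.4  94.7] norm [-0.2751  0.3014  0.3788] turn deg -0.45 norm -0.0025 F [ 1.2 -0.6 -0. ] op 0.598 g 0.0
```

Emit:
arm_command(rows=[[[-0.069,0.0755,0.09],-0.0025],[[-0.069,0.0755,0.09],0],[[-0.069,0.0755,0.09],0],[[-0.069,0.0755,0.09],0],[[0,0,0],0]])

```text
t: 3.8
eef_pos: [574.9, 204.3, 121.8]
tcp_rot: [-3.138, 0.001, 1.47]
ft_force: [-0.1, 1.0, 0.3]
opening: 0.601
grip_force: 0.0
```

Run:
```python
from h import *
p,d=viewer.read_camera("wrist"); cv2.imwrite("pics/w1.png",p[:,:,::-1])
W=cloud("wrist",d); x,y,z=W[...,0],W[...,1],W[...,2]
m=(z>50)&(z<72)&(x>550)&(x<605)&(y>182)&(y<256)
if m.sum()>20: rect(W,m,"handle")
delta(573.3,205.6,34,84)
```

```text
handle 2015 rect [[562.0, 182.0], [577.0, 181.0], [585.0, 254.0], [570.0, 256.0]] c [573.5 218.3] size [74.2 15.8] ang 83.8 z [64.9 67.  68.2]
t 3.85 pos [574.4 205.5 123.3] yaw 84.22 d tool mm [-0.  -1.1 89.3] norm [-1.000e-04 -4.600e-03  3.574e-01] turn deg 0.22 norm 0.0012 F [-0.9  0.6 -0.2] op 0.6 g 0.0
```

View pics/w1.png

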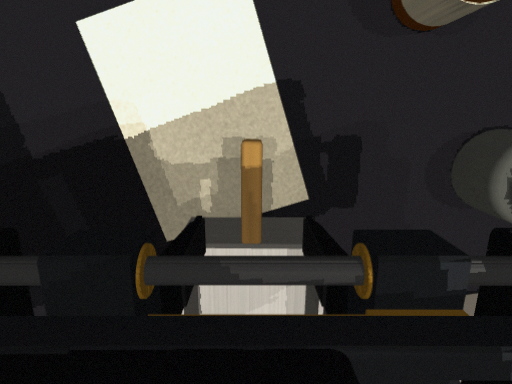

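The wrist view shows the handle bar at (252,190), aligned with the tool x axis and centred between the fingers. I descend and close.

Emit:
arm_command(rows=[[[0,-0.007,0.1],0.001],[[0,0,0.1],0],[[0,0,0.1],0],[[0,0,0.05],0],[[0,0,0.005],0]])

```text
t: 4.35
eef_pos: [572.0, 207.3, 35.4]
tcp_rot: [-3.14, 0.0, 1.469]
ft_force: [0.8, 0.1, 0.2]
opening: 0.6
grip_force: 0.0
```

Emit:
arm_command(rows=[[[0,0,0],0],[[0,0,0],0],[[0,0,0],0],[[0,0,0],0],[[0,0,0],0]], claw=0)

```text
t: 4.85
eef_pos: [572.8, 206.7, 36.3]
tcp_rot: [3.141, -0.0, 1.469]
ft_force: [0.3, 0.0, -0.4]
opening: 0.234
grip_force: 0.0
```

Run:
```python
from h import *
p,d=viewer.read_camera("top")
W=cloud("top",d); x,y,z=W[...,0],W[...,1],W[...,2]
m=(z>50)&(z<75)&(x>480)&(x<640)&(y>0)&(y<165)
rect(W,m,"pan")
u=np.array([np.cos(np.radians(-80.4)),np.sin(np.radians(-80.4))]); lip=np.array([550.5,-123])
# grip 112 behind pan centre; stage with pan front at chute x=-60 => centre -140
g=lip+u*(-140-112); print(g)
delta(*g,35,99.6)
```

```text
pan 338 rect [[493.0, 19.0], [613.0, 7.0], [629.0, 164.0], [510.0, 177.0]] c [561.3  91.8] size [158.3 120.3] ang 84.0 z [55.5 64.8 67.7]
[508.47427583 125.47100134]
t 4.9 pos [572.8 206.7  36.2] yaw 84.15 d tool mm [-87.4 -55.7   1.2] norm [-0.3496 -0.2228  0.0049] turn deg -15.45 norm -0.0858 F [-0.1 -0.8  0.2] op 0.191 g 0.0
```

Emit:
arm_command(rows=[[[0,0,0],0],[[0,0,0],0],[[0,0,0],0],[[0,0,0],0],[[0,0,0],0]], claw=0)

```text
t: 5.4
eef_pos: [572.7, 206.7, 36.1]
tcp_rot: [3.141, -0.0, 1.469]
ft_force: [-1.9, -0.7, 5.1]
opening: 0.169
grip_force: 30.0
```

Emit:
arm_command(rows=[[[0,0,0],-0.0172],[[0,0,0],-0.0172],[[0,0,0],-0.0172],[[0,0,0],-0.0172],[[0,0,0],-0.017]])

```text
t: 5.9
eef_pos: [572.4, 206.6, 36.0]
tcp_rot: [-3.141, 0.0, 1.74]
ft_force: [-2.5, -2.3, 6.4]
opening: 0.165
grip_force: 30.0
```

Run:
```python
from h import *
delta(508.5,125.5,35.5,99.6)
```

```text
t 5.9 pos [572.4 206.6  36. ] yaw 99.72 d tool mm [-69.1 -76.6   0.5] norm [-0.2765 -0.3065  0.0022] turn deg 0.12 norm 0.0006 F [-2.5 -2.3  6.4] op 0.165 g 30.0
```

Emit:
arm_command(rows=[[[-0.0276,-0.0306,0],0],[[-0.0276,-0.0306,0],0],[[-0.0276,-0.0306,0],0],[[-0.0276,-0.0306,0],0],[[-0.0276,-0.0306,0],0]])

```text
t: 6.4
eef_pos: [540.3, 165.7, 36.1]
tcp_rot: [3.141, -0.0, 1.738]
ft_force: [2.3, 3.1, 4.8]
opening: 0.166
grip_force: 30.0
```

Emit:
arm_command(rows=[[[-0.0276,-0.0306,0],0],[[-0.0276,-0.0306,0],0],[[-0.0276,-0.0306,0],0],[[-0.0276,-0.0306,0],0],[[-0.0276,-0.0306,0],0]])

```text
t: 6.9
eef_pos: [508.3, 125.3, 36.1]
tcp_rot: [3.141, -0.0, 1.738]
ft_force: [2.3, 3.0, 5.3]
opening: 0.168
grip_force: 30.0
```

```bash
cat > m.py <<'E'
from h import *
import sys
p,d=viewer.read_camera("top"); cv2.imwrite("pics/"+sys.argv[1]+".png",cv2.resize(p[:,:,::-1],(800,600)))
W=cloud("top",d); x,y,z=W[...,0],W[...,1],W[...,2]
u=np.array([np.cos(np.radians(-80.4)),np.sin(np.radians(-80.4))]); v=np.array([-u[1],u[0]]); lip=np.array([550.5,-123])
S=(x-lip[0])*u[0]+(y-lip[1])*u[1]; T=(x-lip[0])*v[0]+(y-lip[1])*v[1]
C=np.stack([S,T,z],-1)
rect(C,(z>56)&(z<74)&(S<-14)&(S>-330)&(abs(T)<80),"pan in chute frame")
print("mid", C[(z>56)&(z<74)&(S<-14)&(S>-330)&(abs(T)<80)].max(0))
print("paddle",[(np.round([(np.array(r["position"][:2])-lip)@u,(np.array(r["position"][:2])-lip)@v,r["position"][2]]).tolist(),round(r["confidence"],2)) for r in models.mark_of("top","paddle_face")])
e=state()["eef_pos"][:2]-lip; print("tcp chute",e@u,e@v)
g=lip+u*(-140-112)
delta(*g,35.5,99.6)
E
python3 m.py t1
```

```text
pan in chute frame 321 rect [[-215.0, 60.0], [-215.0, -60.0], [-57.0, -60.0], [-57.0, 60.0]] c [-136.    -0.2] size [158.4 120.3] ang 0.1 z [59.5 65.3 68.1]
mid [-56.81035196  60.09520981  70.58554068]
paddle [([-5.0, -1.0, 70.0], 0.58), ([-439.0, 256.0, 4.0], 0.44)]
tcp chute -251.2501019608954 -1.1559236689837467
t 7.0 pos [507.5 124.5  36. ] yaw 99.54 d tool mm [0.8 1.2 0.5] norm [0.003  0.0046 0.002 ] turn deg -0.06 norm -0.0004 F [-0.1 -2.6  6.4] op 0.166 g 30.0
```

View pics/t1.png

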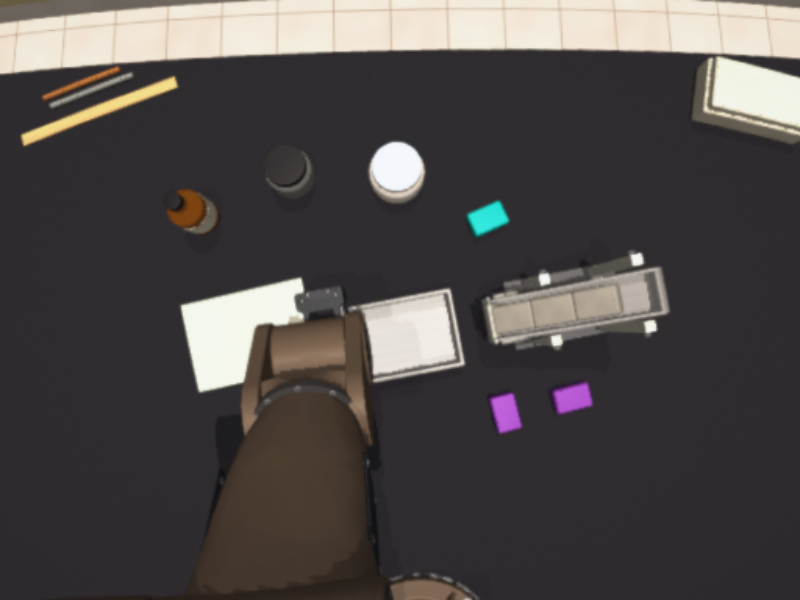

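The top view shows the pan aligned with the chute, its front edge at (455,330) and about 45 mm short of the paddle. I push on.

Emit:
arm_command(rows=[[[-0.04,0,0],0],[[-0.04,0,0],0],[[-0.04,0,0],0],[[-0.04,0,0],0],[[-0.02,0,0],0]])

```text
t: 7.5
eef_pos: [515.3, 80.9, 36.0]
tcp_rot: [-3.141, -0.001, 1.737]
ft_force: [-0.6, 6.7, 8.6]
opening: 0.168
grip_force: 30.0
```

Emit:
arm_command(rows=[[[-0.02,0,0],0],[[-0.02,0,0],0],[[-0.02,0,0],0],[[-0.016,0,0],0],[[-0.016,0,0],0]])

```text
t: 8.0
eef_pos: [518.7, 59.3, 36.0]
tcp_rot: [-3.14, -0.001, 1.738]
ft_force: [-2.7, 12.8, 9.3]
opening: 0.165
grip_force: 30.0
```

```bash
python3 m.py t2
```

```text
pan in chute frame 187 rect [[-150.0, 59.0], [-150.0, -61.0], [-14.0, -61.0], [-14.0, 59.0]] c [-82.2  -1. ] size [136.3 120.6] ang 0.0 z [60.3 64.9 68. ]
mid [-14.02622164  59.30413915  69.0356953 ]
paddle [([12.0, -0.0, 51.0], 0.52), ([32.0, -3.0, 140.0], 0.36)]
tcp chute -184.6196409814623 -0.8982767548802785
t 8.1 pos [518.8  58.9  36. ] yaw 99.55 d tool mm [67.4  0.8  0.5] norm [0.2695 0.0034 0.0021] turn deg -0.05 norm -0.0003 F [-2.1  6.5  8.7] op 0.168 g 30.0
```

Emit:
arm_command(rows=[[[-0.014,0,0],0],[[-0.014,0,0],0],[0,0],[[0,0,0],0],[[0,0,0],0]])

```text
invalid input
```

Emit:
arm_command(rows=[[[-0.014,0,0],0],[[-0.014,0,0],0],[[0,0,0],0],[[0,0,0],0],[[0,0,0],0]])

```text
t: 8.6
eef_pos: [520.0, 52.0, 36.0]
tcp_rot: [-3.14, -0.001, 1.738]
ft_force: [-1.3, 9.3, 10.4]
opening: 0.164
grip_force: 30.0
```

Emit:
arm_command(rows=[[[0,0,0],0],[[0,0,0],0],[[0,0,0],0],[[0,0,0],0],[[0,0,0],0]])

```text
t: 9.1
eef_pos: [520.0, 52.0, 36.0]
tcp_rot: [-3.14, -0.001, 1.738]
ft_force: [-1.3, 6.1, 7.9]
opening: 0.168
grip_force: 30.0
```

```bash
python3 m.py t3
python3 - <<'E'
from h import *
p,d=viewer.read_camera("scene"); cv2.imwrite("pics/s3.png",cv2.resize(p[190:320,120:330,::-1],(800,495),interpolation=2))
a=cv2.imread("pics/t3.png")[230:430,160:700]; cv2.imwrite("pics/s3.png",np.vstack([cv2.resize(cv2.imread("pics/s3.png"),(540,334)),a]))
E
```

```text
pan in chute frame 628 rect [[-143.0, -61.0], [-14.0, -61.0], [-14.0, 59.0], [-143.0, 59.0]] c [-78.6  -0.9] size [120.5 128.6] ang 90.0 z [58.4 64.6 70.8]
mid [-14.28949055  59.34154063  73.91951575]
paddle []
tcp chute -177.65371583904303 -0.8666534511495617
t 9.2 pos [520.  52.  36.] yaw 99.56 d tool mm [74.3  0.8  0.5] norm [0.2974 0.0033 0.0021] turn deg -0.04 norm -0.0002 F [-2.2  5.8  8.4] op 0.168 g 30.0
```

View pics/s3.png

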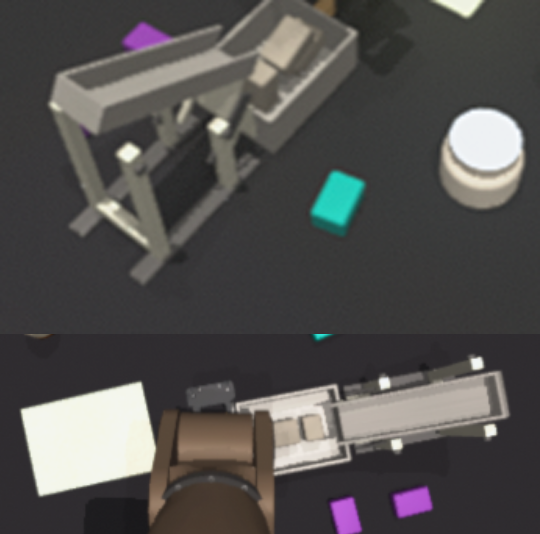

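The chute is now empty and blocks lie in the pan (scene crop near (285,50), top view near (300,430)). I hold on a moment and count them.

Emit:
arm_command(rows=[[[0,0,0],0],[[0,0,0],0],[[0,0,0],0],[[0,0,0],0],[[0,0,0],0]])

```text
t: 9.75
eef_pos: [520.0, 52.0, 36.0]
tcp_rot: [-3.14, -0.001, 1.738]
ft_force: [-2.2, 6.0, 8.3]
opening: 0.169
grip_force: 30.0
```

Run:
```python
from h import *
u=np.array([np.cos(np.radians(-80.4)),np.sin(np.radians(-80.4))]); v=np.array([-u[1],u[0]]); lip=np.array([550.5,-123])
for c in ("top","scene","wrist"):
    p,d=viewer.read_camera(c); W=cloud(c,d); 
    cv2.imwrite("pics/b_%s.png"%c,p[:,:,::-1])
    print(c,[(np.round([(np.array(r["position"][:2])-lip)@u+62,(np.array(r["position"][:2])-lip)@v,r["position"][2]]).tolist(),round(r["confidence"],2)) for r in models.search_frame(c,"block0")])
a=cv2.resize(cv2.imread("pics/b_scene.png")[180:270,170:280],(660,540),interpolation=2)
cv2.imwrite("pics/b.png",a)
```

```text
top [([58.0, -153.0, 28.0], 0.76), ([171.0, -149.0, 28.0], 0.67), ([31.0, 1.0, 63.0], 0.64), ([-15.0, 0.0, 64.0], 0.61)]
scene [([93.0, 166.0, 29.0], 0.79), ([-17.0, 10.0, 68.0], 0.66), ([-54.0, 19.0, 40.0], 0.64), ([39.0, 16.0, 51.0], 0.54)]
wrist []
```

View pics/b.png

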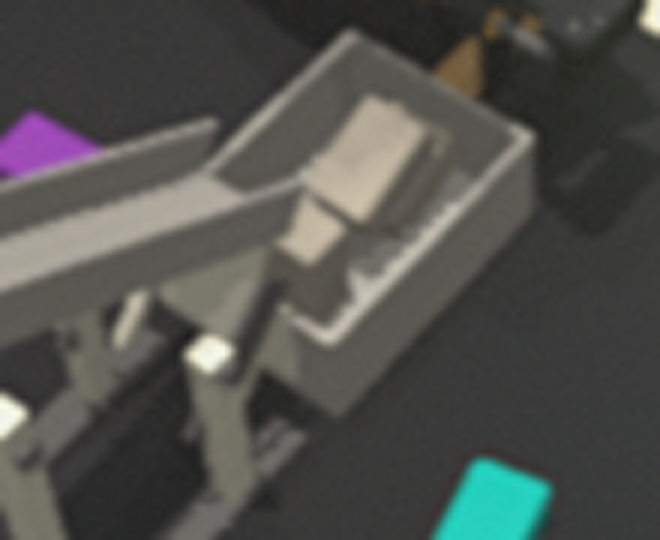

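Three blocks are in the pan: one on top at (365,155), one under it at (435,150) and one tilted at the front at (315,240). The gate has been held for more than 1 s, so I retract gently.

Emit:
arm_command(rows=[[[0.01,0,0],0],[[0.015,0,0],0],[[0.02,0,0],0],[[0.025,0,0],0],[[0.03,0,0],0]])

```text
t: 10.55
eef_pos: [516.4, 75.5, 35.9]
tcp_rot: [-3.141, 0.001, 1.738]
ft_force: [0.6, -6.0, 6.0]
opening: 0.168
grip_force: 30.0
```

Emit:
arm_command(rows=[[[0.035,0,0],0],[[0.04,0,0],0],[[0.04,0,0],0],[[0.04,0,0],0],[[0.04,0,0],0]])

```text
t: 11.05
eef_pos: [508.3, 123.8, 35.9]
tcp_rot: [-3.141, 0.001, 1.738]
ft_force: [0.7, -7.0, 6.0]
opening: 0.167
grip_force: 30.0
```

Emit:
arm_command(rows=[[[0.04,0,0],0],[[0.04,0,0],0],[[0.03,0,0],0],[[0.02,0,0],0],[[0.01,0,0],0]])

```text
t: 11.55
eef_pos: [502.4, 158.2, 35.9]
tcp_rot: [-3.141, 0.001, 1.738]
ft_force: [1.2, -6.3, 5.8]
opening: 0.166
grip_force: 30.0
```

```bash
python3 m.py t4; python3 -c "
from h import *
delta(511,388.4,36,99.6)"
```

```text
pan in chute frame 853 rect [[-249.0, 60.0], [-249.0, -61.0], [-91.0, -61.0], [-91.0, 60.0]] c [-169.8   -0.6] size [158.4 120.4] ang 0.1 z [58.5 64.7 71.6]
mid [-90.64928934  59.56977298  73.91025599]
paddle [([-5.0, -1.0, 70.0], 0.81), ([-277.0, 301.0, -1.0], 0.42)]
tcp chute -285.41189930572494 -0.5512638422674527
t 11.65 pos [502.4 158.3  36. ] yaw 99.58 d tool mm [-33.4   0.6   0.5] norm [-0.1336  0.0023  0.0018] turn deg -0.02 norm -0.0001 F [ 0.8 -2.5  7.5] op 0.168 g 30.0
t 11.65 pos [502.4 158.3  36. ] yaw 99.58 d tool mm [225.4  46.8  -0. ] norm [ 9.017e-01  1.872e-01 -2.000e-04] turn deg -0.02 norm -0.0001 F [ 0.8 -2.5  7.5] op 0.168 g 30.0
```

Emit:
arm_command(rows=[[[0.02,0.004,0],0],[[0.03,0.006,0],0],[[0.04,0.008,0],0],[[0.05,0.0105,0],0],[[0.05,0.0105,0],0]])

```text
t: 12.15
eef_pos: [504.0, 206.4, 35.9]
tcp_rot: [-3.14, 0.001, 1.737]
ft_force: [0.2, -6.9, 6.2]
opening: 0.166
grip_force: 30.0
```

Emit:
arm_command(rows=[[[0.05,0.0105,0],0],[[0.05,0.0105,0],0],[[0.05,0.0105,0],0],[[0.05,0.0105,0],0],[[0.05,0.0105,0],0]])

```text
t: 12.65
eef_pos: [506.5, 270.1, 35.9]
tcp_rot: [-3.14, 0.002, 1.738]
ft_force: [0.1, -8.5, 8.2]
opening: 0.165
grip_force: 30.0
```

Emit:
arm_command(rows=[[[0.05,0.0105,0],0],[[0.05,0.0105,0],0],[[0.05,0.0105,0],0],[[0.05,0.0105,0],0],[[0.05,0.0105,0],0]])

```text
t: 13.15
eef_pos: [509.2, 333.7, 35.9]
tcp_rot: [-3.139, 0.002, 1.738]
ft_force: [-0.1, -7.7, 8.0]
opening: 0.167
grip_force: 30.0
```

Emit:
arm_command(rows=[[[0.05,0.0105,0],0],[[0.05,0.0105,0],0],[[0.05,0.01,0],0],[[0.04,0.008,0],0],[[0.02,0.004,0],0]])

```text
t: 13.65
eef_pos: [511.1, 387.4, 35.8]
tcp_rot: [-3.14, 0.002, 1.738]
ft_force: [-0.8, -7.4, 9.7]
opening: 0.168
grip_force: 30.0
```

Run:
```python
from h import *
delta(511,388.4,36,99.6)
p,d=viewer.read_camera("top"); W=cloud("top",d); x,y,z=W[...,0],W[...,1],W[...,2]
rect(W,(z>56)&(z<74)&(x>440)&(x<620)&(y>170)&(y<400),"pan"); cv2.imwrite("pics/t5.png",cv2.resize(p[:,:,::-1],(800,600)))
print([(np.round(r["position"]),r["confidence"]) for r in models.mark_of("top","pan")])
```

```text
t 13.65 pos [511.1 387.4  35.8] yaw 99.59 d tool mm [ 1.   0.  -0.2] norm [ 0.0041  0.0001 -0.0006] turn deg -0.01 norm -0.0001 F [-0.8 -7.4  9.7] op 0.168 g 30.0
pan 1099 rect [[450.0, 381.0], [483.0, 185.0], [603.0, 205.0], [570.0, 401.0]] c [526.5 293. ] size [121.8 198.2] ang 9.6 z [57.9 64.8 71.4]
[(array([531., 277.,  -5.]), 0.82)]
```

View pics/t5.png

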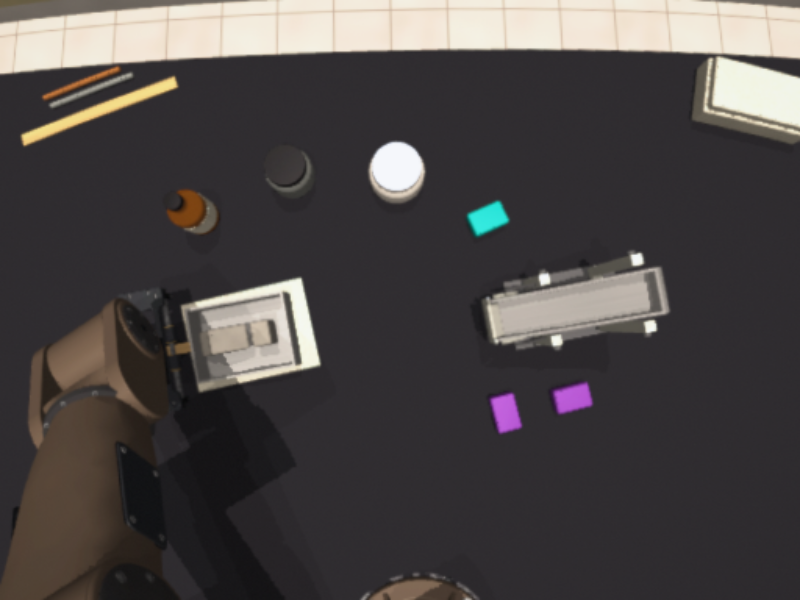

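The top view shows the loaded pan at about (242,340) on the sheet centred at (250,335), the chute empty and the bystanders in place. I release and lift away.

Emit:
arm_command(rows=[[[0,0,0],0],[[0,0,0],0],[[0,0,0],0],[[0,0,0],0],[[0,0,0],0]], claw=0.6)

```text
t: 14.25
eef_pos: [511.6, 388.7, 35.7]
tcp_rot: [-3.141, 0.0, 1.738]
ft_force: [0.1, -0.4, -0.4]
opening: 0.531
grip_force: 0.0
```

Emit:
arm_command(rows=[[[0,0,0],0],[[0,0,-0.02],0],[[0,0,-0.04],0],[[0,0,-0.08],0],[[0,0,-0.1],0]])

```text
t: 14.75
eef_pos: [511.4, 388.7, 96.7]
tcp_rot: [-3.141, 0.0, 1.738]
ft_force: [0.1, 0.4, 0.8]
opening: 0.597
grip_force: 0.0
```

Emit:
arm_command(rows=[[[0,0,-0.12],0],[[0,0,-0.12],0],[[0,0,-0.12],0],[[0,0,0],0],[[0,0,0],0]])

```text
t: 15.25
eef_pos: [511.7, 388.9, 186.9]
tcp_rot: [3.14, -0.001, 1.738]
ft_force: [-0.5, -1.2, -0.8]
opening: 0.604
grip_force: 0.0
```

Run:
```python
from h import *
s=state(); print(s["t"],s["eef_pos"],s["ft_force"],s["opening"])
p,d=viewer.read_camera("top"); W=cloud("top",d); x,y,z=W[...,0],W[...,1],W[...,2]
rect(W,(z>56)&(z<74)&(x>440)&(x<620)&(y>170)&(y<355),"pan")
for c in ("top","scene"):
    p,d=viewer.read_camera(c)
    for l in ("pan","paddle_face","block0","tub","bottle","jar"): print(c,l,[(np.round(r["position"]).tolist(),round(r["confidence"],2)) for r in models.mark_of(c,l)][:6])
cv2.imwrite("pics/s6.png",cv2.resize(p[:,:,::-1],(800,600)))
```

```text
15.25 [511.65915326 388.89624319 186.94746529] [-0.53709884 -1.21246071 -0.84189414] 0.6043472201142015
pan 979 rect [[456.0, 345.0], [483.0, 185.0], [603.0, 206.0], [576.0, 366.0]] c [529.4 275.5] size [121.9 162.3] ang 9.6 z [58.1 64.6 72. ]
top pan [([532.0, 276.0, -2.0], 0.92)]
top paddle_face [([548.0, -115.0, 70.0], 0.65)]
top block0 [([526.0, 302.0, 39.0], 0.78), ([715.0, -119.0, -1.0], 0.67), ([421.0, -257.0, 2.0], 0.65), ([539.0, 226.0, 34.0], 0.5), ([523.0, 312.0, 45.0], 0.46)]
top tub [([795.0, 28.0, -2.0], 0.86)]
top bottle []
top jar [([797.0, 204.0, -6.0], 0.88)]
scene pan [([529.0, 278.0, 1.0], 0.61)]
scene paddle_face [([551.0, -110.0, 72.0], 0.81)]
scene block0 [([712.0, -117.0, 2.0], 0.86), ([530.0, 302.0, 41.0], 0.69), ([395.0, -148.0, 1.0], 0.63), ([537.0, 229.0, 38.0], 0.57), ([523.0, 314.0, 44.0], 0.4)]
scene tub [([796.0, 22.0, -3.0], 0.58)]
scene bottle [([732.0, 353.0, 2.0], 0.63)]
scene jar [([798.0, 200.0, -2.0], 0.67)]
```

View pics/s6.png

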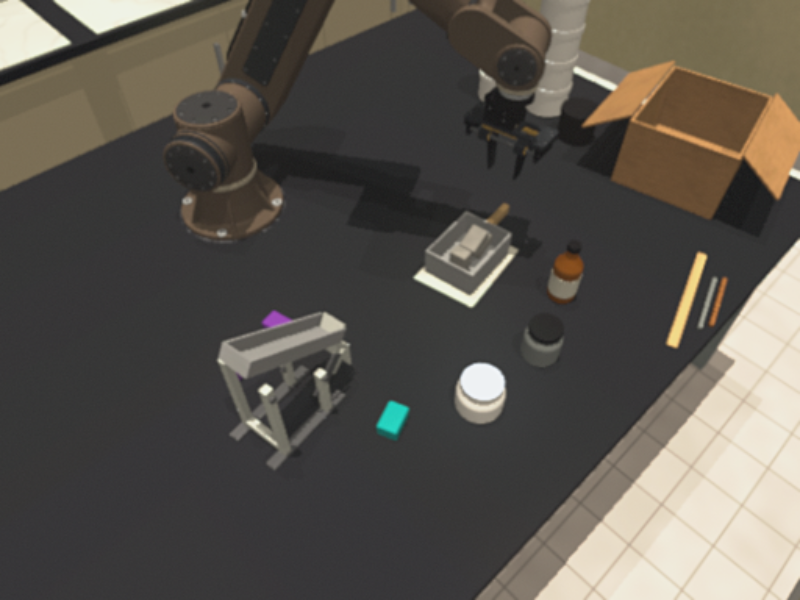

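The pan stands on the sheet at (468,250) with the blocks in it. The gripper is clear above at (510,130), the gate is shut and the bystanders are unmoved.

```bash
python3 -c "
from h import *
print(env.job_done())"
```

```text
the job is handed in; nothing more can be done
None
```

The job is handed in: the pan with all three blocks stands within a few millimetres of the sheet's centre by camera measurement, the gate looks shut, and the tub, bottle and jar are unmoved; no verdict came back.

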